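Issue a valve ball from the curved storage track

ROBOT

A 7-joint arm with a two-finger parallel gripper is mounted at the origin on the work surface. World frame = base frame: x ahead of the robot, y to its left, z up, the work surface at z = 0. Lengths are in mm, angles in rad, forces in N, time in s.
With the tool pointing down it reaches from about 400 to 850 mm from the base axis. Payload 4.5 kg.
Tool frame: the origin (TCP) lies midway between the tips of the shut fingers; the grasp point (between the pads) lies 19 mm behind it (arm.tcp_to_grasp is the distance from the TCP to the grasp point, in mm); z points along the fingers, y is the line along which they close (so a half turn about z gives the same grasp; the last joint's range is limited). The gripper opens to 85 mm and grips with 20 to 120 N. Pads are 22 mm wide; open, the fingers measure 114 mm over their backs; the gripper's body (76 mm by 85 mm) begins 54 mm behind the grasp point. The pads swing forward as they close: fully open they stand 13 mm farther back than shut.
Start: joints at [1.266, 0.689, -0.195, 1.565, 0.157, 0.902, -0.215], TCP at [207.752, -589.486, 231.317] pointing down, gripper open.
Joint ranges: [-3.01, 3.01], [-0.46, 2.08], [-1.47, 1.51], [0.13, 2.56], [-1, 4.14], [0.04, 2.09], [-2.66, 2.66]. Speed limits (rad/s): [2.57, 2.57, 3.14, 3.14, 3.14, 3.14, 3.14].

INTERFACE

Orientations are given as [roll, pitch, yaw] about the fixed x, y, z axes, in that order (R = Rz(yaw) Ry(pitch) Rx(roll)).
In Python, from cell import sensors, vision, workorder, arm gives the robot as it stands.
- The arm moves only by the shell command python3 -m handwheel 'ROWS' [FORCE]. ROWS is JSON, a list of rows, each an object of numbers: "tx", "ty", "tz": the shift along the tool's x, y, z in units of 25 mm (1.0 is 25 mm); "wx", "wy", "wz": the turn, a rotation vector about the tool's x, y, z in units of 6 degrees (1.0 is 6 degrees); "jaw": the finger opening in mm, from 0 to 85.4. A call has 1 to 20 rows; each row is the pose to reach, as a shift and turn from the pose commanded when the call began, along the tool's axes at that moment; what a row does not reach only later rows make up. A row lasts 1/10 s, in which the tool goes at most 50 mm and 8.59 degrees, less where a joint would pass 70% of its speed; a pose out of reach is approached as far as the arm can. A call with a gripper value outside its range is refused whole. The fingers move at their own pace and stop on an object; FORCE is the grip in N (left out, the last holds). Time passes only in rows, so rows that repeat a pose let the fingers close. It gives the time, the measured TCP pose, the force, the opening and the grip force at its end, in the units of the state.
- sensors.state(): the state, without advancing time (a new reading comes with each control period).
- vision.camera(name): name is "scene" or "top" or "wrist"; returns a dict with "color" (384x512x3 uint8, red, green, blue), "K" (3x3 intrinsics, pixels), "R" (3x3) and "t" (3): a world point X has camera coordinates R X + t. Camera axes: x right, y down, z forward; pixel columns grow to the right and rows downward; lengths in mm; the calibration is good to about 2 mm. A picture is of the moment at which its call begins. There is no depth.
- workorder.hand_in(): hands the job in; it is judged then, once.
Trained networks look in the newest picture that a camera, given by its name, has taken for a name from the list of things; names that differ only in an ending like _2 or _b are one class to them, and where a whole thing is asked for, a point or a joint stands for the part that bears it (a point fixed in the world has none). Each returns a list of dicts, best first, with "confidence" (0 to 1); they miss things now and then, are a little off and sometimes report something else, mostly with a low value. They report only what shows in the picture. A call takes as long as a camera call. They do not tell look-alikes from the thing itself.
- vision.search_frame(thing, camera): "box" ([left, top, right, bottom] in pixels, round what is visible of it).
- vision.regions_of(thing, camera): "mask" (384x512 bool, what is visible of it) and "box" ([left, top, right, bottom] in pixels, round what is visible of it).
- vision.tip_of(thing, camera): "position" ([column, row] in pixels: a listed point, or the origin of a listed thing).
The state is a dict: "clock": time; "joint_positions": joint angles; "dq": joint speeds; "tau": joint torques, N m; "tcp_pos": TCP position; "ee_rot": TCP orientation; "force": force on the tool from outside, world axes, zero at the start; "moment": the same for the moment, N m; "grip_width": opening from 0.0 (shut) to 1.0 (fully open); "gripper_force": force on a finger pad.
Only numpy, scipy, OpenCV 4.12 (cv2) and the standard library are available. Lean on these libraries where they do the work, as an engineer would, in place of code of your own. Each camera call takes 0.05 s, during which the arm holds its last target. There are 200 camera calls.

TASK

Get the big steel valve ball out of the storage track: push it along the curved lane, past the sprung catch, until it drops home in the dimple at the exit gap, easing it in without ramming it against the end stop. Then lift it straight out there, lower it into the yellow picking bin right down to the floor before letting go, and leave it lying still in the bin without disturbing the other things on the bench.

Things in the scene. Friction and masses are not known exactly. Their poses are not given: they have to be found in the camera images.
- ball_center (a point): centre of the loose polished steel ball, 50 mm diameter, about 0.5 kg, which starts in the straight run of the track with its top just showing in the slot; it rolls freely. Only the position matters.
- track: fixed grey ball track on a round base plate, 152 mm radius, 6 mm thick. Origin: on the table under the arc's centre; z up. Lane centre line: straight along the track's +x at y = 110 mm from x = -125 (closed end) to 0, then a clockwise arc (seen from above), radius 110 mm about the origin, from polar angle +90 degrees (track's +x = 0) through 0 to the exit gap at -35.
- bend (a point): point on the lane's centre line where straight run and arc meet: (0, 110, 12) mm in the track frame, on the lane floor, 12 mm above the table. Lane 54 mm wide between 8 mm walls; two aluminium lips 57 to 60 mm above the table overhang it and leave a slot 38 mm wide over the centre line: the ball cannot be lifted there, only pushed by closed, slim fingers standing in the slot.
- exit (a point): centre of the ball when home in the exit gap: polar angle -35 degrees, radius 110, 34 mm above the table. It sits in a 24 mm hole in the lane floor (drops 3 mm). Walls and lips end 32 mm before it; low side rails (6 mm over the floor, outer faces 25 mm from the centre line) leave it free to grip across the lane. End stop, 40 mm wide, 52 mm above the table, 26.5 mm beyond the hole's centre.
- catch (a joint): sprung brass catch pin (10 mm round nose) in the lane's outer wall, 36 mm before the exit gap: 0 = sprung out 8 mm into the lane, grows as it is pressed outwards (m, at most 0.011). Roughly 4 to 10 N on the ball pushes past it; it springs out again behind the ball.
- bin: fixed yellow open picking bin with a dark floor lining, 190 x 190 mm outside, walls 4 mm thick and 65 mm high (39 mm on its -x side). Origin under its centre on the table; inner floor 4 mm above the table.
- bearing: bystander: steel bearing ring, 52 mm diameter, 15 mm high, lying on the track's base plate inside the arc, so 6 mm above the table; origin under its centre
- jar: bystander: small white jar with black lid, 40 mm diameter, 55 mm tall, origin under its centre
- tape: bystander: black tape roll, 52 mm diameter, 20 mm high, origin under its centre
- spray: bystander: blue and white spray can, 55 mm diameter, 170 mm tall, origin under its centre
- carton: bystander: small cardboard box 50 x 70 x 50 mm, origin under its centre
- driver: bystander: screwdriver lying on the table
- spanner: bystander: spanner lying on the table
Mind the look-alikes: they are no part of the job. What is shaped like the part that bears ball_center but purple is not meant.

How it is judged (in metres and radians):
On the way, in this order (a step that is already met when the one before it is completed fails the run):
1. the ball has been pushed along the lane and sits home in the dimple at the exit gap (within 5 mm) (distance between ball_center and exit below 0.005 m), for 0.2 s.
2. the ball is held in the fingers and lifted at least 40 mm out of the exit gap (z of ball_center in the frame of exit above 0.04 m and contact force between the fingers and ball above 1 N), for 0.1 s.
3. the ball, still held, has been lowered into the bin to within 15 mm of its floor (z of ball_center in the frame of bin below 0.044 m and horizontal distance between ball_center and bin below 0.095 m and contact force between the fingers and ball above 1 N), for 0.05 s.
At the end, for the whole second after the job is handed in: The ball lies on the floor inside the yellow bin, released and still (slower than 30 mm/s) (z of ball_center in the frame of bin below 0.036 m and x of ball_center in the frame of bin between -0.0905 and 0.0905 m and y of ball_center in the frame of bin between -0.0905 and 0.0905 m and linear speed of ball below 0.03 m/s and contact force between the fingers and ball below 0.1 N); the robot touches nothing.
It fails at once if a bystander was disturbed (moved more than 25 mm) (distance of any of bearing, jar, tape, spray, carton, driver, spanner from where it was at the start of the episode above 0.025 m).
It fails at once if the ball was rammed in the track (more than 60 N between ball and track) (contact force between ball and track above 60 N).
It also fails if it takes over 64 s, if anything falls off the work surface, if the arm or the gripper's body presses on something with over 40 N, if the wrist force passes 120 N, or if a joint passes its speed limit or range.

## Working session

There is one attempt and no reset: what is moved stays moved. The work goes in short steps, Python scripts to look and compute and a shell command to move; the robot and the scene stay as the last step left them, time stands still between calls to the robot, and variables do not carry over. Pictures are saved under pics/ and viewed, at most 14 in all, crops included, and the job is handed in when it is done.

```bash
mkdir -p pics; ls; cat > h.py <<'E'
import numpy as np, cv2, json
from cell import sensors, vision, workorder, arm
def snap(n):
    c=vision.camera(n); np.savez('cam_%s.npz'%n,**{k:np.array(c[k]) for k in('color','K','R','t')}); return c
def ray(c,p):
    K,R,t=[np.array(c[k],float) for k in 'KRt']; t=t.ravel()
    d=R.T@np.linalg.inv(K)@np.array([p[0],p[1],1.]); return -R.T@t,d
def atz(c,p,z):
    o,d=ray(c,p); return o+d*(z-o[2])/d[2]
def proj(c,X):
    K,R,t=[np.array(c[k],float) for k in 'KRt']; q=K@(R@np.array(X,float)+t.ravel()); return q[:2]/q[2]
def tri(obs):
    A=np.zeros((3,3));b=np.zeros(3)
    for c,p in obs:
        o,d=ray(c,p); d=d/np.linalg.norm(d); P=np.eye(3)-np.outer(d,d); A+=P;b+=P@o
    X=np.linalg.solve(A,b); return X,[np.linalg.norm(proj(c,X)-p) for c,p in obs]
E
python3 - <<'E'
from h import *
s=sensors.state(); print({k:np.round(s[k],3) for k in('clock','tcp_pos','ee_rot','force','grip_width')})
ims=[]
C={}
for n in('scene','top','wrist'):
    C[n]=snap(n); 
    print(n,'cam at',np.round(ray(C[n],(256,192))[0]))
    for th in('ball_center','bend','exit','bin','track','bearing','spray','jar','tape','carton'):
        r=vision.tip_of(th,n)
        print(' ',th,[(np.round(q['position'],1).tolist(),round(q['confidence'],2),np.round(atz(C[n],q['position'],{'ball_center':37,'bend':12,'exit':34}.get(th,0))[:2]).tolist()) for q in r[:3]])
im=np.hstack([C[n]['color'] for n in('scene','top')])[:,:,::-1]
cv2.imwrite('pics/scene.png',cv2.resize(C['scene']['color'][:,:,::-1],(800,600)))
cv2.imwrite('pics/top.png',cv2.resize(C['top']['color'][:,:,::-1],(800,600)))
E
```

```text
pics
{'clock': np.float64(0.0), 'tcp_pos': array([ 207.453, -588.867,  230.465]), 'ee_rot': array([-3.14 ,  0.   ,  0.339]), 'force': array([-0.563, -0.725, -0.389]), 'grip_width': np.float64(1.0)}
scene cam at [1088.  302. 1010.]
  ball_center [([229.5, 188.4], 0.66, [536.0, -76.0]), ([247.0, 217.8], 0.6, [608.0, 27.0]), ([280.3, 167.1], 0.54, [379.0, 35.0])]
  bend [([224.9, 197.1], 0.58, [560.0, -83.0])]
  exit [([166.7, 185.7], 0.8, [621.0, -270.0])]
  bin [([307.2, 222.8], 0.58, [518.0, 197.0])]
  track [([200.6, 181.2], 0.57, [535.0, -195.0])]
  bearing [([198.3, 173.7], 0.58, [511.0, -220.0])]
  spray [([264.6, 285.1], 0.89, [764.0, 166.0])]
  jar [([353.4, 290.4], 0.81, [662.0, 399.0])]
  tape [([227.0, 257.3], 0.55, [739.0, 27.0]), ([351.9, 290.4], 0.34, [664.0, 395.0])]
  carton [([185.0, 244.9], 0.63, [763.0, -109.0]), ([224.0, 195.2], 0.43, [548.0, -94.0])]
top cam at [ 377.   14. 1102.]
  ball_center [([254.3, 176.6], 0.79, [595.0, 16.0]), ([288.9, 194.3], 0.55, [543.0, -88.0]), ([247.5, 249.2], 0.53, [380.0, 32.0])]
  bend [([285.7, 192.5], 0.64, [552.0, -80.0])]
  exit [([351.6, 166.3], 0.57, [631.0, -276.0])]
  bin [([194.4, 201.4], 0.9, [523.0, 198.0])]
  track [([325.9, 198.8], 0.97, [536.0, -204.0])]
  bearing [([209.5, 125.5], 0.69, [765.0, 160.0]), ([295.6, 128.2], 0.6, [760.0, -113.0]), ([328.8, 200.9], 0.59, [530.0, -213.0])]
  spray [([289.4, 193.1], 0.69, [552.0, -93.0]), ([211.5, 125.5], 0.66, [765.0, 153.0])]
  jar [([130.2, 155.2], 0.58, [666.0, 405.0])]
  tape [([255.2, 131.6], 0.82, [747.0, 15.0])]
  carton [([295.3, 126.5], 0.85, [765.0, -112.0])]
wrist cam at [ 272. -567.  373.]
  ball_center []
  bend []
  exit []
  bin []
  track []
  bearing []
  spray []
  jar []
  tape []
  carton []
```

View pics/scene.png

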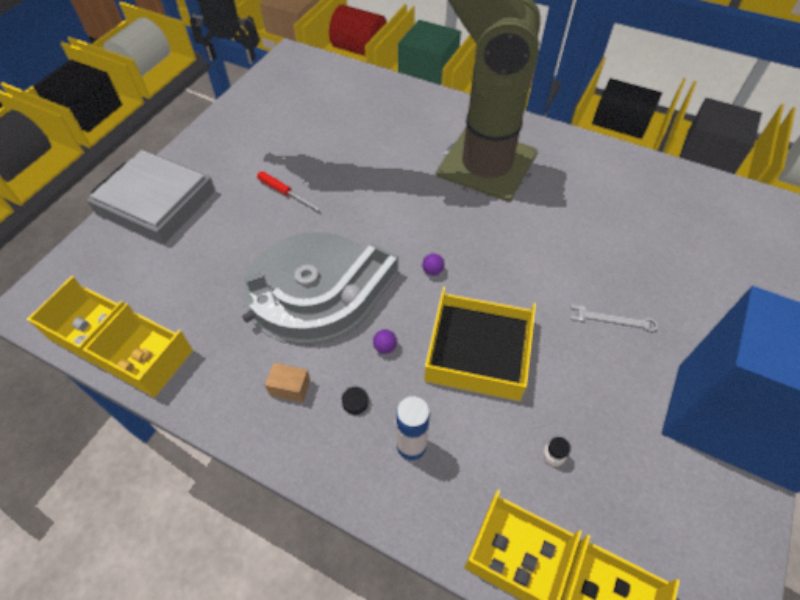

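View pics/top.png

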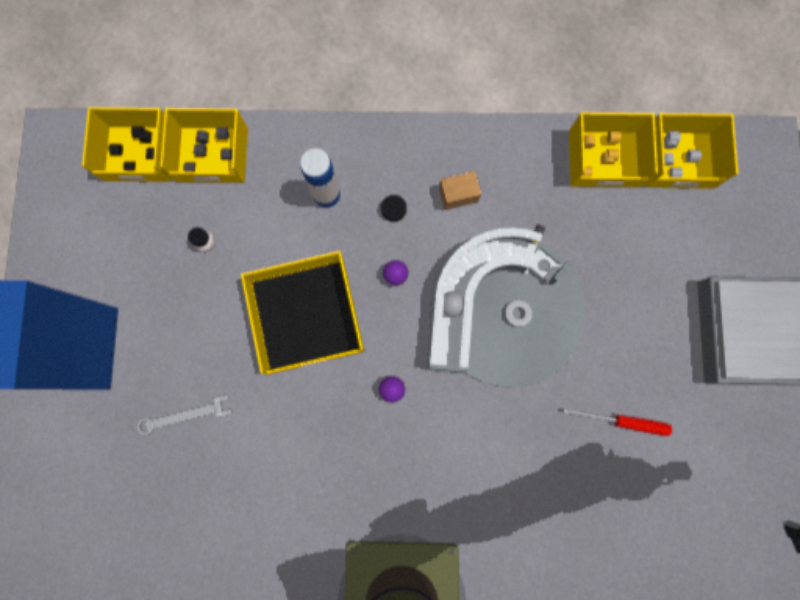

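The scene shows the grey track with its arc leading to the exit. The steel ball is near the bend at scene px (350,293) and top px (453,303). The yellow bin is at top px (302,312), and two purple decoy balls are at top px (395,272) and (391,389). The network points agree with this, so I'll move the wrist camera over the track for a closer measurement.

```bash
python3 -m handwheel '[{"tx":4,"ty":-2.8,"tz":-2.8,"jaw":0},{"tx":8,"ty":-5.6,"tz":-2.8,"jaw":0},{"tx":12,"ty":-8.4,"tz":-2.8,"jaw":0},{"tx":15.7,"ty":-11,"tz":-2.8,"jaw":0},{"tx":15.7,"ty":-11,"tz":-2.8,"jaw":0},{"tx":15.7,"ty":-11,"tz":-2.8,"jaw":0},{"tx":15.7,"ty":-11,"tz":-2.8,"jaw":0},{"tx":15.7,"ty":-11,"tz":-2.8,"jaw":0},{"tx":15.7,"ty":-11,"tz":-2.8,"jaw":0},{"tx":15.7,"ty":-11,"tz":-2.8,"jaw":0},{"tx":15.7,"ty":-11,"tz":-2.8,"jaw":0},{"tx":15.7,"ty":-11,"tz":-2.8,"jaw":0},{"tx":15.7,"ty":-11,"tz":-2.8,"jaw":0},{"tx":15.7,"ty":-11,"tz":-2.8,"jaw":0}]'
cat > look.py <<'E'
from h import *
import sys,pickle
s=sensors.state(); print(round(s['clock'],2),np.round(s['tcp_pos'],1),np.round(s['ee_rot'],3),np.round(s['joint_positions'],2),np.round(s['force'],1))
c=snap('wrist'); print('cam',np.round(ray(c,(256,192))[0]))
obs={}
for th in('ball_center','bend','exit','bin','track','bearing','catch'):
    r=vision.tip_of(th,'wrist') if th!='catch' else []
    if r: obs[th]=r[0]['position']
    print(' ',th,[(np.round(q['position'],1).tolist(),round(q['confidence'],2),np.round(atz(c,q['position'],{'ball_center':37,'bend':12,'exit':34,'bearing':6}.get(th,0))[:2],1).tolist()) for q in r[:3]])
pickle.dump((c,obs),open(sys.argv[1]+'.pkl','wb'))
cv2.imwrite('pics/%s.png'%sys.argv[1],cv2.resize(np.array(c['color'])[:,:,::-1],(768,576)))
E
python3 look.py w1
```

```text
1.65 [ 207.8 -589.5  231.3] [ 3.141 -0.     0.339] [ 1.27  0.69 -0.19  1.57  0.16  0.9  -0.22] [ 0.5 -0.1 -0.1]
cam [ 272. -567.  373.]
  ball_center []
  bend []
  exit []
  bin []
  track []
  bearing []
  catch []$[0]: bad value
```

```bash
python3 -m handwheel '[{"tx":1.5,"ty":-1.0,"tz":-0.5,"wx":0,"wy":0,"wz":0,"jaw":0}]'; python3 -m handwheel '[{"tx":1.5,"ty":-1.0,"tz":-0.5}]';python3 -m handwheel '[{"tx":4.0,"ty":-2.8,"tz":-2.8,"wx":0,"wy":0,"wz":0,"jaw":0}]'
```

```text
clock: 2.1
tcp_pos: [228.7, -557.4, 242.2]
ee_rot: [3.141, 0.006, 0.328]
force: [1.0, 0.2, 0.7]
grip_width: 0.86
gripper_force: 0.0
clock: 2.2
tcp_pos: [259.2, -516.9, 267.2]
ee_rot: [-3.138, 0.001, 0.336]
force: [3.0, -0.2, 1.5]
grip_width: 0.687
gripper_force: 0.0$[0]: bad value
```

```bash
python3 -m handwheel '[{"tx":12.7,"ty":-9,"tz":-1.3,"wx":0,"wy":0,"wz":0,"jaw":0},{"tx":12.7,"ty":-9,"tz":-1.3,"wx":0,"wy":0,"wz":0,"jaw":0},{"tx":12.7,"ty":-9,"tz":-1.3,"wx":0,"wy":0,"wz":0,"jaw":0},{"tx":12.7,"ty":-9,"tz":-1.3,"wx":0,"wy":0,"wz":0,"jaw":0},{"tx":12.7,"ty":-9,"tz":-1.3,"wx":0,"wy":0,"wz":0,"jaw":0},{"tx":12.7,"ty":-9,"tz":-1.3,"wx":0,"wy":0,"wz":0,"jaw":0},{"tx":12.7,"ty":-9,"tz":-1.3,"wx":0,"wy":0,"wz":0,"jaw":0},{"tx":12.7,"ty":-9,"tz":-1.3,"wx":0,"wy":0,"wz":0,"jaw":0},{"tx":12.7,"ty":-9,"tz":-1.3,"wx":0,"wy":0,"wz":0,"jaw":0},{"tx":12.7,"ty":-9,"tz":-1.3,"wx":0,"wy":0,"wz":0,"jaw":0},{"tx":12.7,"ty":-9,"tz":-1.3,"wx":0,"wy":0,"wz":0,"jaw":0}]'; python3 look.py w1
```

```text
clock: 3.3
tcp_pos: [483.8, -201.7, 301.0]
ee_rot: [3.141, 0.001, 0.337]
force: [0.8, -0.4, 0.0]
grip_width: -0.0
gripper_force: 0.0
3.3 [ 483.8 -201.7  301. ] [3.141e+00 1.000e-03 3.370e-01] [ 0.44  0.47 -0.21  1.77  0.12  0.91 -1.05] [ 0.8 -0.4  0. ]
cam [ 548. -179.  443.]
  ball_center [([123.4, 15.5], 0.88, [599.4, 14.3]), ([191.2, 93.3], 0.81, [539.4, -88.8]), ([197.2, 88.7], 0.61, [547.5, -94.6])]
  bend [([195.5, 86.7], 0.63, [549.2, -86.5])]
  exit [([341.9, 76.8], 0.89, [623.8, -268.0])]
  bin []
  track [([270.9, 123.2], 0.72, [537.0, -202.4]), ([343.9, 78.3], 0.27, [629.1, -278.8])]
  bearing [([282.8, 130.6], 0.97, [533.0, -222.1])]
  catch []
```

View pics/w1.png

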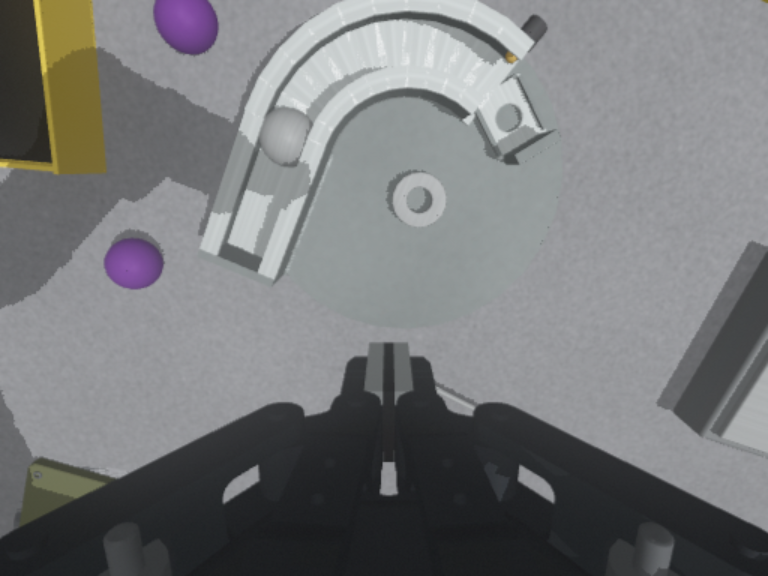

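The picture shows the real ball at (286,135), the hole at (509,117), the bearing at (418,198) and the catch near (513,58). I'll take a second view from above the pusher entry.

```bash
python3 -m handwheel '[{"tx":2,"ty":-4.2,"tz":2.4,"wx":0,"wy":0,"wz":-10.8,"jaw":0},{"tx":2,"ty":-4.2,"tz":2.4,"wx":0,"wy":0,"wz":-10.8,"jaw":0},{"tx":2,"ty":-4.2,"tz":2.4,"wx":0,"wy":0,"wz":-10.8,"jaw":0},{"tx":2,"ty":-4.2,"tz":2.4,"wx":0,"wy":0,"wz":-10.8,"jaw":0},{"tx":2,"ty":-4.2,"tz":2.4,"wx":0,"wy":0,"wz":-10.8,"jaw":0},{"tx":2,"ty":-4.2,"tz":2.4,"wx":0,"wy":0,"wz":-10.8,"jaw":0},{"tx":2,"ty":-4.2,"tz":2.4,"wx":0,"wy":0,"wz":-10.8,"jaw":0},{"tx":2,"ty":-4.2,"tz":2.4,"wx":0,"wy":0,"wz":-10.8,"jaw":0},{"tx":2,"ty":-4.2,"tz":2.4,"wx":0,"wy":0,"wz":-10.8,"jaw":0},{"tx":2,"ty":-4.2,"tz":2.4,"wx":0,"wy":0,"wz":-10.8,"jaw":0},{"tx":2,"ty":-4.2,"tz":2.4,"wx":0,"wy":0,"wz":-10.8,"jaw":0}]'; python3 look.py w2
```

```text
clock: 4.75
tcp_pos: [497.0, -84.9, 241.2]
ee_rot: [3.141, 0.0, 1.468]
force: [0.1, -0.5, 0.7]
grip_width: 0.004
gripper_force: 0.0
4.75 [497.  -84.9 241.2] [3.141 0.    1.468] [ 0.41  0.55 -0.52  1.9   0.38  0.78 -0.42] [ 0.1 -0.5  0.7]
cam [504. -17. 383.]
  ball_center [([343.5, 67.3], 0.76, [601.1, 18.5]), ([148.3, 83.8], 0.56, [385.3, 23.9]), ([293.5, 167.1], 0.55, [538.8, -86.3])]
  bend []
  exit [([362.5, 291.3], 0.81, [620.5, -268.3])]
  bin []
  track [([299.1, 239.9], 0.66, [542.9, -199.2])]
  bearing [([291.5, 251.6], 0.76, [530.4, -213.2]), ([366.1, 292.6], 0.33, [635.2, -291.3])]
  catch []
```

View pics/w2.png

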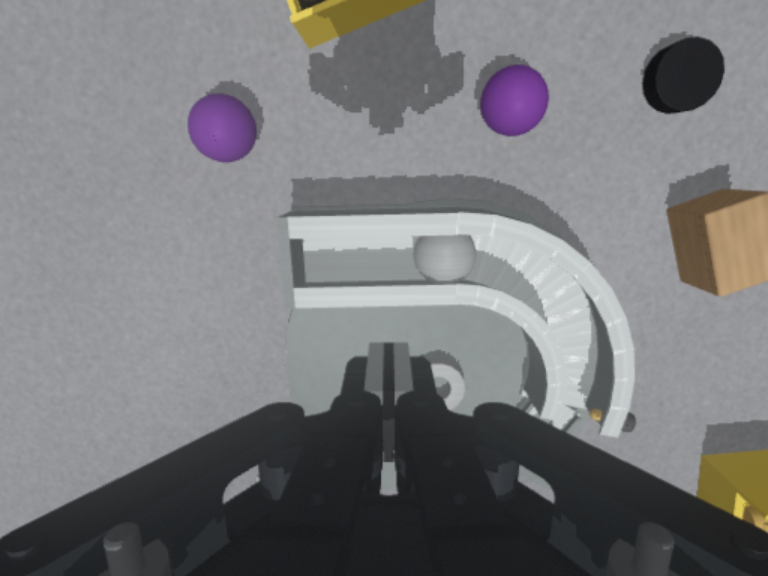

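The second view shows the ball at (445,257), the straight slot running horizontally from (300,270) to (460,265), and the catch at (597,414). I'll fit the track pose to these edges and to the triangulated ball.

```bash
cat > fit.py <<'E'
from h import *
import pickle
from scipy.optimize import least_squares
C={k:pickle.load(open(k+'.pkl','rb')) for k in('w1','w2')}
# (view, px(768 scale), z, kind, value): r=radius, y=straight line, p=polar point
F=[('w1',(509,117),12,'p',0)]+[('w1',q,6,'r',152) for q in((548,240),(500,300),(400,328),(560,180))]
F+=[('w2',q,60,'y',145) for q in((320,214),(440,212))]+[('w2',q,60,'y',75) for q in((310,306),(450,304))]+[('w2',q,60,'r',145) for q in((632,370),(600,283))]
def res(p,each=False):
    x,y,a=p; c,s=np.cos(a),np.sin(a); o=[]
    for v,q,z,k,val in F:
        X=atz(C[v][0],np.array(q)/1.5,z)[:2]-[x,y]; u=np.array([c*X[0]+s*X[1],-s*X[0]+c*X[1]])
        if k=='r': o.append(np.hypot(*u)-val)
        elif k=='y': o.append(u[1]-val)
        else: o+=list(u-110*np.array([np.cos(np.radians(35)),-np.sin(np.radians(35))]))
    return np.array(o)
f=least_squares(res,[537,-202,-.1],loss='soft_l1'); x,y,a=f.x
print('track',np.round(f.x,3),np.degrees(a).round(2),'res',res(f.x).round(1))
w=lambda u:np.array([x+np.cos(a)*u[0]-np.sin(a)*u[1],y+np.sin(a)*u[0]+np.cos(a)*u[1]])
print('bend',w((0,110)).round(1),'exit',w((110*np.cos(np.radians(35)),-110*np.sin(np.radians(35)))).round(1))
T,e=tri([(C['w1'][0],np.array((509,117))/1.5),(C['w1'][0],np.array((509,117))/1.5)]) if 0 else (0,0)
b,e=tri([(C['w1'][0],(191.2,93.3)),(C['w2'][0],(293.5,167.1))]); print('ball',b.round(1),np.round(e,1))
d=b[:2]-[x,y]; print('ball in track',np.round([np.cos(a)*d[0]+np.sin(a)*d[1],-np.sin(a)*d[0]+np.cos(a)*d[1]],1))
ims=[]
for v in C:
    im=cv2.resize(np.array(C[v][0]['color'])[:,:,::-1],(768,576))
    for r in(91,129):
        P=[(t,r) for t in range(-120,1,4)]+[(r*np.cos(t),r*np.sin(t)) for t in np.radians(np.arange(90,-19,-3))]
        pts=np.array([proj(C[v][0],[*w(p),60])*1.5 for p in P]).astype(int)
        cv2.polylines(im,[pts],False,(0,0,255),1)
    ims.append(im[0:470,170:690])
cv2.imwrite('pics/ov.png',cv2.resize(np.hstack(ims),(800,362)))
np.save('track.npy',f.x)
E
python3 fit.py
```

```text
track [ 5.38406e+02 -1.99214e+02 -8.80000e-02] -5.03 res [ 2.6  0.2  3.1  3.8 -2.3 -1.5  0.4  0.4  0.3  0.1 -0.3 -3.2]
bend [548.  -89.6] exit [ 622.6 -270. ]
ball [539.3 -87.5  31.2] [0. 0.]
ball in track [ -8.9 111.4]
```

View pics/ov.png

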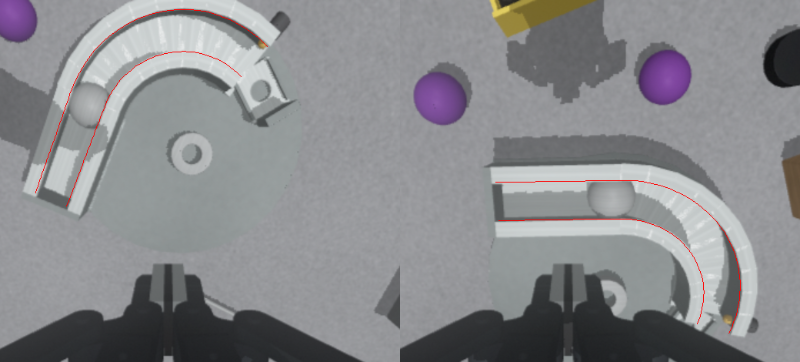

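The fit is consistent: the slot edges overlay the lips, and the ball sits at track (-9, 111). Next I'll lower the shut fingers into the slot behind it.

```bash
python3 -m handwheel '[{"tx":0,"ty":-0.3,"tz":2,"wx":0,"wy":0,"wz":-0.15,"jaw":0},{"tx":0,"ty":-0.3,"tz":4,"wx":0,"wy":0,"wz":-0.15,"jaw":0},{"tx":0,"ty":-0.3,"tz":5.5,"wx":0,"wy":0,"wz":-0.15,"jaw":0},{"tx":0,"ty":-0.3,"tz":6.5,"wx":0,"wy":0,"wz":-0.15,"jaw":0},{"tx":0,"ty":-0.3,"tz":7.1,"wx":0,"wy":0,"wz":-0.15,"jaw":0},{"tx":0,"ty":-0.3,"tz":7.6,"wx":0,"wy":0,"wz":-0.15,"jaw":0},{"tx":0,"ty":-0.3,"tz":8.1,"wx":0,"wy":0,"wz":-0.15,"jaw":0},{"tx":0,"ty":-0.3,"tz":8.6,"wx":0,"wy":0,"wz":-0.15,"jaw":0},{"tx":0,"ty":-0.3,"tz":8.6,"wx":0,"wy":0,"wz":-0.15,"jaw":0}]'; python3 look.py w3
```

```text
clock: 6.0
tcp_pos: [489.0, -83.8, 25.0]
ee_rot: [-3.14, 0.0, 1.486]
force: [-0.3, 0.8, 0.4]
grip_width: -0.0
gripper_force: 0.0
6.0 [489.  -83.8  25. ] [-3.14   0.     1.486] [ 0.19  0.9  -0.18  2.08  0.69  0.22 -0.69] [-0.3  0.8  0.4]
cam [495. -15. 167.]
  ball_center [([503.5, 2.3], 0.75, [592.9, 16.6])]
  bend []
  exit []
  bin []
  track []
  bearing []
  catch []
```

View pics/w3.png

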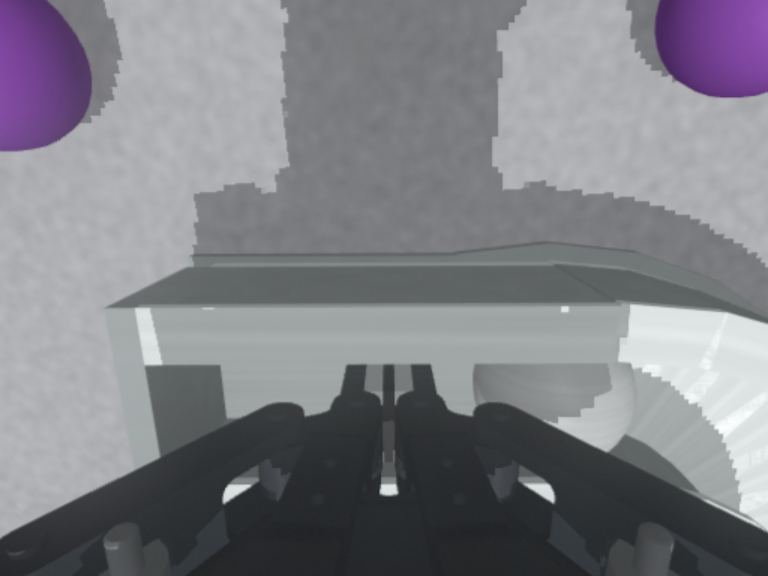

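```bash
cat > path.py <<'E'
from h import *
import sys
from scipy.spatial.transform import Rotation as Ro
x,y,a=np.load('track.npy'); 
def lane(s):
    if s<=0: u=(s,110); h=0
    else: t=s/110; u=(110*np.sin(t),110*np.cos(t)); h=-t
    return np.array([x+np.cos(a)*u[0]-np.sin(a)*u[1],y+np.sin(a)*u[0]+np.cos(a)*u[1]]),h+a
st=sensors.state(); p=np.array(st['tcp_pos']); yw=st['ee_rot'][2]
if len(sys.argv)>2 and sys.argv[2]!='-': p[0],p[1],yw=map(float,sys.argv[2].split(','))
X=np.array([np.cos(yw),np.sin(yw)]);Y=np.array([np.sin(yw),-np.cos(yw)])
for s in eval(sys.argv[1]):
    q,h=lane(s); lead=np.radians(8)*np.clip((s+20)/40,0,1)
    d=q-p[:2]; w=np.degrees((yw-(h+np.pi/2-lead)+np.pi)%(2*np.pi)-np.pi)/6
    print(f'{{"tx":{d@X/25:.2f},"ty":{d@Y/25:.2f},"tz":0,"wx":0,"wy":0,"wz":{w:.2f},"jaw":0}}, s={s}')
print(round(st['clock'],2),p.round(1),np.round(yw,3),np.round(st['joint_positions'],2),np.round(st['force'],1))
E
python3 path.py 'list(range(-50,103,8))'
```

```text
{"tx":-0.02,"ty":0.34,"tz":0,"wx":0,"wy":0,"wz":0.02,"jaw":0}, s=-50
{"tx":-0.02,"ty":0.66,"tz":0,"wx":0,"wy":0,"wz":0.02,"jaw":0}, s=-42
{"tx":-0.02,"ty":0.98,"tz":0,"wx":0,"wy":0,"wz":0.02,"jaw":0}, s=-34
{"tx":-0.02,"ty":1.30,"tz":0,"wx":0,"wy":0,"wz":0.02,"jaw":0}, s=-26
{"tx":-0.02,"ty":1.62,"tz":0,"wx":0,"wy":0,"wz":0.09,"jaw":0}, s=-18
{"tx":-0.02,"ty":1.94,"tz":0,"wx":0,"wy":0,"wz":0.35,"jaw":0}, s=-10
{"tx":-0.02,"ty":2.26,"tz":0,"wx":0,"wy":0,"wz":0.62,"jaw":0}, s=-2
{"tx":-0.03,"ty":2.58,"tz":0,"wx":0,"wy":0,"wz":1.41,"jaw":0}, s=6
{"tx":-0.06,"ty":2.89,"tz":0,"wx":0,"wy":0,"wz":2.37,"jaw":0}, s=14
{"tx":-0.11,"ty":3.21,"tz":0,"wx":0,"wy":0,"wz":3.26,"jaw":0}, s=22
{"tx":-0.19,"ty":3.52,"tz":0,"wx":0,"wy":0,"wz":3.96,"jaw":0}, s=30
{"tx":-0.28,"ty":3.82,"tz":0,"wx":0,"wy":0,"wz":4.65,"jaw":0}, s=38
{"tx":-0.40,"ty":4.12,"tz":0,"wx":0,"wy":0,"wz":5.35,"jaw":0}, s=46
{"tx":-0.54,"ty":4.41,"tz":0,"wx":0,"wy":0,"wz":6.04,"jaw":0}, s=54
{"tx":-0.71,"ty":4.68,"tz":0,"wx":0,"wy":0,"wz":6.74,"jaw":0}, s=62
{"tx":-0.89,"ty":4.95,"tz":0,"wx":0,"wy":0,"wz":7.43,"jaw":0}, s=70
{"tx":-1.09,"ty":5.20,"tz":0,"wx":0,"wy":0,"wz":8.13,"jaw":0}, s=78
{"tx":-1.30,"ty":5.43,"tz":0,"wx":0,"wy":0,"wz":8.82,"jaw":0}, s=86
{"tx":-1.54,"ty":5.65,"tz":0,"wx":0,"wy":0,"wz":9.51,"jaw":0}, s=94
{"tx":-1.79,"ty":5.85,"tz":0,"wx":0,"wy":0,"wz":10.21,"jaw":0}, s=102
6.35 [489.9 -84.1  26.7] 1.485 [ 0.19  0.89 -0.18  2.08  0.69  0.23 -0.69] [1.4 0.2 0.1]
```

```bash
python3 -m handwheel '[{"tx":-0.02,"ty":0.34,"tz":0,"wx":0,"wy":0,"wz":0,"jaw":0},{"tx":-0.02,"ty":0.66,"tz":0,"wx":0,"wy":0,"wz":0,"jaw":0},{"tx":-0.02,"ty":0.98,"tz":0,"wx":0,"wy":0,"wz":0,"jaw":0},{"tx":-0.02,"ty":1.3,"tz":0,"wx":0,"wy":0,"wz":0,"jaw":0},{"tx":-0.02,"ty":1.62,"tz":0,"wx":0,"wy":0,"wz":0.1,"jaw":0},{"tx":-0.02,"ty":1.94,"tz":0,"wx":0,"wy":0,"wz":0.35,"jaw":0},{"tx":-0.02,"ty":2.26,"tz":0,"wx":0,"wy":0,"wz":0.6,"jaw":0},{"tx":-0.03,"ty":2.58,"tz":0,"wx":0,"wy":0,"wz":1.4,"jaw":0},{"tx":-0.06,"ty":2.89,"tz":0,"wx":0,"wy":0,"wz":2.4,"jaw":0},{"tx":-0.11,"ty":3.21,"tz":0,"wx":0,"wy":0,"wz":3.3,"jaw":0},{"tx":-0.19,"ty":3.52,"tz":0,"wx":0,"wy":0,"wz":4.0,"jaw":0},{"tx":-0.28,"ty":3.82,"tz":0,"wx":0,"wy":0,"wz":4.7,"jaw":0}]'; python3 path.py 'list(range(46,148,6))'
```

```text
clock: 7.55
tcp_pos: [584.8, -98.9, 26.1]
ee_rot: [-3.141, -0.0, 0.989]
force: [-0.3, -0.5, -0.3]
grip_width: 0.003
gripper_force: 0.2
{"tx":0.02,"ty":0.32,"tz":0,"wx":0,"wy":0,"wz":0.61,"jaw":0}, s=46
{"tx":0.03,"ty":0.56,"tz":0,"wx":0,"wy":0,"wz":1.13,"jaw":0}, s=52
{"tx":0.03,"ty":0.80,"tz":0,"wx":0,"wy":0,"wz":1.66,"jaw":0}, s=58
{"tx":0.01,"ty":1.04,"tz":0,"wx":0,"wy":0,"wz":2.18,"jaw":0}, s=64
{"tx":-0.02,"ty":1.28,"tz":0,"wx":0,"wy":0,"wz":2.70,"jaw":0}, s=70
{"tx":-0.06,"ty":1.52,"tz":0,"wx":0,"wy":0,"wz":3.22,"jaw":0}, s=76
{"tx":-0.11,"ty":1.75,"tz":0,"wx":0,"wy":0,"wz":3.74,"jaw":0}, s=82
{"tx":-0.18,"ty":1.98,"tz":0,"wx":0,"wy":0,"wz":4.26,"jaw":0}, s=88
{"tx":-0.25,"ty":2.21,"tz":0,"wx":0,"wy":0,"wz":4.78,"jaw":0}, s=94
{"tx":-0.35,"ty":2.43,"tz":0,"wx":0,"wy":0,"wz":5.30,"jaw":0}, s=100
{"tx":-0.45,"ty":2.65,"tz":0,"wx":0,"wy":0,"wz":5.82,"jaw":0}, s=106
{"tx":-0.56,"ty":2.86,"tz":0,"wx":0,"wy":0,"wz":6.34,"jaw":0}, s=112
{"tx":-0.69,"ty":3.06,"tz":0,"wx":0,"wy":0,"wz":6.86,"jaw":0}, s=118
{"tx":-0.83,"ty":3.26,"tz":0,"wx":0,"wy":0,"wz":7.38,"jaw":0}, s=124
{"tx":-0.97,"ty":3.45,"tz":0,"wx":0,"wy":0,"wz":7.91,"jaw":0}, s=130
{"tx":-1.13,"ty":3.63,"tz":0,"wx":0,"wy":0,"wz":8.43,"jaw":0}, s=136
{"tx":-1.30,"ty":3.80,"tz":0,"wx":0,"wy":0,"wz":8.95,"jaw":0}, s=142
7.55 [584.8 -98.9  26.1] 0.989 [ 0.22  0.95 -0.22  1.79  0.43  0.45 -0.88] [-0.3 -0.5 -0.3]
```

```bash
python3 -m handwheel '[{"tx":0.02,"ty":0.32,"tz":0,"wx":0,"wy":0,"wz":0.6,"jaw":0},{"tx":0.03,"ty":0.56,"tz":0,"wx":0,"wy":0,"wz":1.1,"jaw":0},{"tx":0.03,"ty":0.8,"tz":0,"wx":0,"wy":0,"wz":1.7,"jaw":0},{"tx":0.01,"ty":1.04,"tz":0,"wx":0,"wy":0,"wz":2.2,"jaw":0},{"tx":-0.02,"ty":1.28,"tz":0,"wx":0,"wy":0,"wz":2.7,"jaw":0},{"tx":-0.06,"ty":1.52,"tz":0,"wx":0,"wy":0,"wz":3.2,"jaw":0},{"tx":-0.11,"ty":1.75,"tz":0,"wx":0,"wy":0,"wz":3.7,"jaw":0},{"tx":-0.18,"ty":1.98,"tz":0,"wx":0,"wy":0,"wz":4.3,"jaw":0},{"tx":-0.25,"ty":2.21,"tz":0,"wx":0,"wy":0,"wz":4.8,"jaw":0},{"tx":-0.35,"ty":2.43,"tz":0,"wx":0,"wy":0,"wz":5.3,"jaw":0},{"tx":-0.45,"ty":2.65,"tz":0,"wx":0,"wy":0,"wz":5.8,"jaw":0},{"tx":-0.56,"ty":2.86,"tz":0,"wx":0,"wy":0,"wz":6.3,"jaw":0},{"tx":-0.69,"ty":3.06,"tz":0,"wx":0,"wy":0,"wz":6.9,"jaw":0},{"tx":-0.83,"ty":3.26,"tz":0,"wx":0,"wy":0,"wz":7.4,"jaw":0},{"tx":-0.97,"ty":3.45,"tz":0,"wx":0,"wy":0,"wz":7.9,"jaw":0}]'; python3 path.py 'np.arange(132,172,2)'; python3 look.py w4
```

```text
clock: 9.05
tcp_pos: [643.3, -167.0, 26.2]
ee_rot: [3.142, -0.0, 0.162]
force: [-0.5, 1.2, 0.2]
grip_width: 0.0
gripper_force: 0.3
{"tx":0.02,"ty":0.06,"tz":0,"wx":0,"wy":0,"wz":0.18,"jaw":0}, s=132
{"tx":0.03,"ty":0.14,"tz":0,"wx":0,"wy":0,"wz":0.35,"jaw":0}, s=134
{"tx":0.04,"ty":0.22,"tz":0,"wx":0,"wy":0,"wz":0.52,"jaw":0}, s=136
{"tx":0.04,"ty":0.30,"tz":0,"wx":0,"wy":0,"wz":0.70,"jaw":0}, s=138
{"tx":0.05,"ty":0.38,"tz":0,"wx":0,"wy":0,"wz":0.87,"jaw":0}, s=140
{"tx":0.05,"ty":0.46,"tz":0,"wx":0,"wy":0,"wz":1.04,"jaw":0}, s=142
{"tx":0.05,"ty":0.54,"tz":0,"wx":0,"wy":0,"wz":1.22,"jaw":0}, s=144
{"tx":0.05,"ty":0.62,"tz":0,"wx":0,"wy":0,"wz":1.39,"jaw":0}, s=146
{"tx":0.05,"ty":0.70,"tz":0,"wx":0,"wy":0,"wz":1.57,"jaw":0}, s=148
{"tx":0.05,"ty":0.78,"tz":0,"wx":0,"wy":0,"wz":1.74,"jaw":0}, s=150
{"tx":0.04,"ty":0.86,"tz":0,"wx":0,"wy":0,"wz":1.91,"jaw":0}, s=152
{"tx":0.04,"ty":0.94,"tz":0,"wx":0,"wy":0,"wz":2.09,"jaw":0}, s=154
{"tx":0.03,"ty":1.02,"tz":0,"wx":0,"wy":0,"wz":2.26,"jaw":0}, s=156
{"tx":0.02,"ty":1.10,"tz":0,"wx":0,"wy":0,"wz":2.43,"jaw":0}, s=158
{"tx":0.01,"ty":1.18,"tz":0,"wx":0,"wy":0,"wz":2.61,"jaw":0}, s=160
{"tx":0.00,"ty":1.26,"tz":0,"wx":0,"wy":0,"wz":2.78,"jaw":0}, s=162
{"tx":-0.01,"ty":1.34,"tz":0,"wx":0,"wy":0,"wz":2.95,"jaw":0}, s=164
{"tx":-0.02,"ty":1.42,"tz":0,"wx":0,"wy":0,"wz":3.13,"jaw":0}, s=166
{"tx":-0.04,"ty":1.49,"tz":0,"wx":0,"wy":0,"wz":3.30,"jaw":0}, s=168
{"tx":-0.06,"ty":1.57,"tz":0,"wx":0,"wy":0,"wz":3.48,"jaw":0}, s=170
9.05 [ 643.3 -167.    26.2] 0.162 [ 0.22  1.   -0.07  1.56  0.11  0.58 -1.32] [-0.5  1.2  0.2]
9.05 [ 643.3 -167.    26.2] [ 3.142 -0.     0.162] [ 0.22  1.   -0.07  1.56  0.11  0.58 -1.32] [-0.5  1.2  0.2]
cam [ 711. -156.  168.]
  ball_center [([335.5, 250.5], 0.84, [651.4, -203.9])]
  bend []
  exit [([439.9, 311.1], 0.82, [624.2, -268.3])]
  bin []
  track []
  bearing []
  catch []
```

View pics/w4.png

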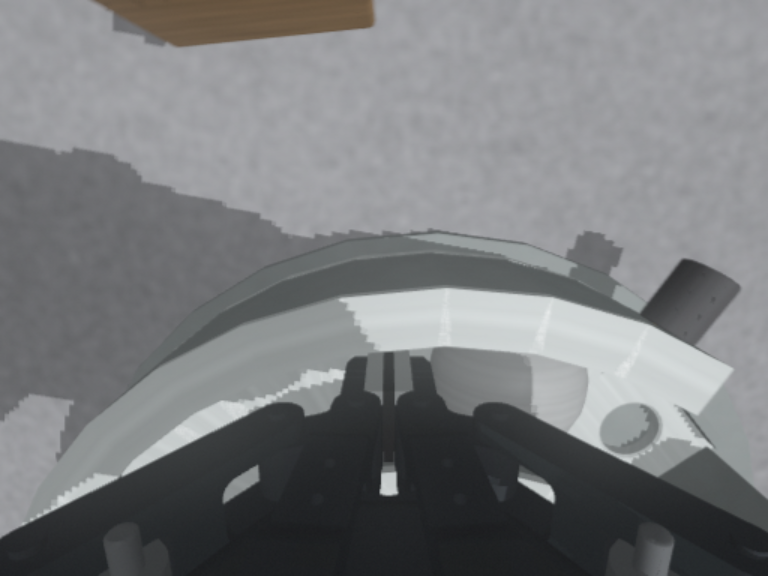

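The ball is just ahead of the fingers at (509,388), with the hole at (630,428) and the catch body at (690,300). I'll push slowly towards the catch.

```bash
python3 -m handwheel '[{"tx":0.03,"ty":0.14,"tz":0,"wx":0,"wy":0,"wz":0.35,"jaw":0},{"tx":0.04,"ty":0.3,"tz":0,"wx":0,"wy":0,"wz":0.7,"jaw":0},{"tx":0.05,"ty":0.46,"tz":0,"wx":0,"wy":0,"wz":1.0,"jaw":0},{"tx":0.05,"ty":0.54,"tz":0,"wx":0,"wy":0,"wz":1.2,"jaw":0},{"tx":0.05,"ty":0.62,"tz":0,"wx":0,"wy":0,"wz":1.4,"jaw":0},{"tx":0.05,"ty":0.7,"tz":0,"wx":0,"wy":0,"wz":1.6,"jaw":0},{"tx":0.05,"ty":0.78,"tz":0,"wx":0,"wy":0,"wz":1.75,"jaw":0},{"tx":0.04,"ty":0.86,"tz":0,"wx":0,"wy":0,"wz":1.9,"jaw":0},{"tx":0.04,"ty":0.94,"tz":0,"wx":0,"wy":0,"wz":2.1,"jaw":0}]'; python3 path.py 'np.arange(155,180,1.5)'; python3 -c "
from h import *
c=snap('wrist');print(vision.tip_of('ball_center','wrist')[:1]); r=vision.tip_of('ball_center','wrist'); print(atz(c,r[0]['position'],37) if r else '')"
```

```text
clock: 10.3
tcp_pos: [648.2, -188.0, 26.2]
ee_rot: [-3.14, -0.0, -0.054]
force: [-0.6, 6.4, 3.1]
grip_width: -0.003
gripper_force: 3.8
{"tx":0.00,"ty":0.12,"tz":0,"wx":0,"wy":0,"wz":0.11,"jaw":0}, s=155.0
{"tx":0.01,"ty":0.18,"tz":0,"wx":0,"wy":0,"wz":0.24,"jaw":0}, s=156.5
{"tx":0.01,"ty":0.24,"tz":0,"wx":0,"wy":0,"wz":0.37,"jaw":0}, s=158.0
{"tx":0.02,"ty":0.30,"tz":0,"wx":0,"wy":0,"wz":0.50,"jaw":0}, s=159.5
{"tx":0.03,"ty":0.36,"tz":0,"wx":0,"wy":0,"wz":0.63,"jaw":0}, s=161.0
{"tx":0.03,"ty":0.42,"tz":0,"wx":0,"wy":0,"wz":0.76,"jaw":0}, s=162.5
{"tx":0.03,"ty":0.48,"tz":0,"wx":0,"wy":0,"wz":0.89,"jaw":0}, s=164.0
{"tx":0.03,"ty":0.54,"tz":0,"wx":0,"wy":0,"wz":1.02,"jaw":0}, s=165.5
{"tx":0.04,"ty":0.60,"tz":0,"wx":0,"wy":0,"wz":1.15,"jaw":0}, s=167.0
{"tx":0.04,"ty":0.66,"tz":0,"wx":0,"wy":0,"wz":1.28,"jaw":0}, s=168.5
{"tx":0.04,"ty":0.72,"tz":0,"wx":0,"wy":0,"wz":1.41,"jaw":0}, s=170.0
{"tx":0.04,"ty":0.78,"tz":0,"wx":0,"wy":0,"wz":1.54,"jaw":0}, s=171.5
{"tx":0.03,"ty":0.84,"tz":0,"wx":0,"wy":0,"wz":1.67,"jaw":0}, s=173.0
{"tx":0.03,"ty":0.90,"tz":0,"wx":0,"wy":0,"wz":1.80,"jaw":0}, s=174.5
{"tx":0.03,"ty":0.96,"tz":0,"wx":0,"wy":0,"wz":1.93,"jaw":0}, s=176.0
{"tx":0.02,"ty":1.02,"tz":0,"wx":0,"wy":0,"wz":2.06,"jaw":0}, s=177.5
{"tx":0.02,"ty":1.08,"tz":0,"wx":0,"wy":0,"wz":2.19,"jaw":0}, s=179.0
10.3 [ 648.2 -188.    26.2] -0.054 [ 0.23  1.01 -0.03  1.53  0.04  0.6  -1.44] [-0.6  6.4  3.1]
[{'position': [331.8, 258.8], 'confidence': 0.93}]
[ 643.89816793 -224.06550926   37.        ]
```

```bash
python3 -m handwheel '[{"tx":0,"ty":0.06,"tz":0,"wx":0,"wy":0,"wz":0.1,"jaw":0},{"tx":0.01,"ty":0.12,"tz":0,"wx":0,"wy":0,"wz":0.2,"jaw":0},{"tx":0.01,"ty":0.18,"tz":0,"wx":0,"wy":0,"wz":0.35,"jaw":0},{"tx":0.02,"ty":0.24,"tz":0,"wx":0,"wy":0,"wz":0.45,"jaw":0},{"tx":0.02,"ty":0.3,"tz":0,"wx":0,"wy":0,"wz":0.6,"jaw":0}]'; python3 path.py '[158,160,162,164,166,168,170]'; python3 -c "
from h import *
c=snap('wrist');r=vision.tip_of('ball_center','wrist'); print(r[:1],atz(c,r[0]['position'],37) if r else '')"
```

```text
clock: 10.95
tcp_pos: [648.4, -194.9, 26.2]
ee_rot: [-3.139, 0.0, -0.116]
force: [0.2, 5.9, 1.6]
grip_width: -0.001
gripper_force: 3.1
{"tx":-0.01,"ty":-0.03,"tz":0,"wx":0,"wy":0,"wz":-0.22,"jaw":0}, s=158
{"tx":0.01,"ty":0.04,"tz":0,"wx":0,"wy":0,"wz":-0.05,"jaw":0}, s=160
{"tx":0.02,"ty":0.12,"tz":0,"wx":0,"wy":0,"wz":0.13,"jaw":0}, s=162
{"tx":0.03,"ty":0.20,"tz":0,"wx":0,"wy":0,"wz":0.30,"jaw":0}, s=164
{"tx":0.03,"ty":0.28,"tz":0,"wx":0,"wy":0,"wz":0.47,"jaw":0}, s=166
{"tx":0.04,"ty":0.36,"tz":0,"wx":0,"wy":0,"wz":0.65,"jaw":0}, s=168
{"tx":0.04,"ty":0.44,"tz":0,"wx":0,"wy":0,"wz":0.82,"jaw":0}, s=170
10.95 [ 648.4 -194.9   26.2] -0.116 [ 0.23  1.02 -0.01  1.52  0.02  0.61 -1.47] [0.2 5.9 1.6]
[{'position': [335.2, 256.1], 'confidence': 0.82}] [ 643.14805508 -232.35377567   37.        ]
```

```bash
python3 -m handwheel '[{"tx":0,"ty":0.06,"tz":0,"wx":0,"wy":0,"wz":0.1,"jaw":0},{"tx":0.01,"ty":0.12,"tz":0,"wx":0,"wy":0,"wz":0.2,"jaw":0},{"tx":0.02,"ty":0.18,"tz":0,"wx":0,"wy":0,"wz":0.35,"jaw":0},{"tx":0.02,"ty":0.24,"tz":0,"wx":0,"wy":0,"wz":0.5,"jaw":0}]'; python3 path.py '[164,166,168,170,172,174,180]'; python3 -c "
from h import *
c=snap('wrist');r=vision.tip_of('ball_center','wrist'); print(r[:1],atz(c,r[0]['position'],37) if r else '')"
```

```text
clock: 11.45
tcp_pos: [648.2, -202.6, 26.3]
ee_rot: [-3.141, -0.0, -0.169]
force: [0.5, 3.7, 1.8]
grip_width: -0.003
gripper_force: 2.0
{"tx":-0.01,"ty":-0.10,"tz":0,"wx":0,"wy":0,"wz":-0.21,"jaw":0}, s=164
{"tx":0.00,"ty":-0.02,"tz":0,"wx":0,"wy":0,"wz":-0.03,"jaw":0}, s=166
{"tx":0.01,"ty":0.06,"tz":0,"wx":0,"wy":0,"wz":0.14,"jaw":0}, s=168
{"tx":0.02,"ty":0.14,"tz":0,"wx":0,"wy":0,"wz":0.31,"jaw":0}, s=170
{"tx":0.03,"ty":0.22,"tz":0,"wx":0,"wy":0,"wz":0.49,"jaw":0}, s=172
{"tx":0.04,"ty":0.30,"tz":0,"wx":0,"wy":0,"wz":0.66,"jaw":0}, s=174
{"tx":0.05,"ty":0.54,"tz":0,"wx":0,"wy":0,"wz":1.18,"jaw":0}, s=180
11.45 [ 648.2 -202.6   26.3] -0.169 [ 0.24  1.02  0.    1.51 -0.    0.61 -1.5 ] [0.5 3.7 1.8]
[{'position': [334.0, 258.5], 'confidence': 0.92}] [ 639.70046739 -238.93473582   37.        ]
```

```bash
python3 -m handwheel '[{"tx":0,"ty":0.04,"tz":0,"wx":0,"wy":0,"wz":0.1,"jaw":0},{"tx":0.01,"ty":0.08,"tz":0,"wx":0,"wy":0,"wz":0.2,"jaw":0},{"tx":0.01,"ty":0.12,"tz":0,"wx":0,"wy":0,"wz":0.3,"jaw":0}]'; python3 path.py '[168,170,172,174,176,178,180]'; python3 -c "
from h import *
c=snap('wrist');r=vision.tip_of('ball_center','wrist'); print(r[:1],atz(c,r[0]['position'],37) if r else '')"
```

```text
clock: 11.85
tcp_pos: [647.1, -207.9, 26.1]
ee_rot: [3.139, 0.0, -0.202]
force: [-0.2, -0.2, -0.3]
grip_width: -0.002
gripper_force: 0.0
{"tx":0.02,"ty":-0.16,"tz":0,"wx":0,"wy":0,"wz":-0.18,"jaw":0}, s=168
{"tx":0.03,"ty":-0.08,"tz":0,"wx":0,"wy":0,"wz":-0.00,"jaw":0}, s=170
{"tx":0.04,"ty":-0.00,"tz":0,"wx":0,"wy":0,"wz":0.17,"jaw":0}, s=172
{"tx":0.05,"ty":0.08,"tz":0,"wx":0,"wy":0,"wz":0.34,"jaw":0}, s=174
{"tx":0.05,"ty":0.16,"tz":0,"wx":0,"wy":0,"wz":0.52,"jaw":0}, s=176
{"tx":0.06,"ty":0.24,"tz":0,"wx":0,"wy":0,"wz":0.69,"jaw":0}, s=178
{"tx":0.06,"ty":0.32,"tz":0,"wx":0,"wy":0,"wz":0.87,"jaw":0}, s=180
11.85 [ 647.1 -207.9   26.1] -0.202 [ 0.24  1.02  0.01  1.51 -0.01  0.61 -1.52] [-0.2 -0.2 -0.3]
[{'position': [344.9, 259.6], 'confidence': 0.75}] [ 635.79119401 -249.16977933   37.        ]
```

```bash
python3 -m handwheel '[{"tx":0.02,"ty":0.03,"tz":0,"wx":0,"wy":0,"wz":0.15,"jaw":0},{"tx":0.02,"ty":0.03,"tz":0,"wx":0,"wy":0,"wz":0.15,"jaw":0},{"tx":0.02,"ty":0.03,"tz":0,"wx":0,"wy":0,"wz":0.15,"jaw":0}]'; python3 look.py w5 | head -4;python3 path.py '[174,176,178,180,182,184,186,188,190,192,194,196,198,200,202]'
```

```text
clock: 12.25
tcp_pos: [647.9, -207.0, 26.2]
ee_rot: [3.141, -0.0, -0.216]
force: [-0.6, 0.5, 0.5]
grip_width: 0.003
gripper_force: 0.0
12.25 [ 647.9 -207.    26.2] [ 3.141 -0.    -0.216] [ 0.24  1.02  0.01  1.51 -0.02  0.61 -1.53] [-0.6  0.5  0.5]
cam [ 715. -222.  168.]
  ball_center [([385.1, 267.9], 0.94, [627.1, -267.1])]
  bend []
{"tx":0.02,"ty":0.13,"tz":0,"wx":0,"wy":0,"wz":0.21,"jaw":0}, s=174
{"tx":0.03,"ty":0.20,"tz":0,"wx":0,"wy":0,"wz":0.39,"jaw":0}, s=176
{"tx":0.04,"ty":0.28,"tz":0,"wx":0,"wy":0,"wz":0.56,"jaw":0}, s=178
{"tx":0.05,"ty":0.36,"tz":0,"wx":0,"wy":0,"wz":0.73,"jaw":0}, s=180
{"tx":0.05,"ty":0.44,"tz":0,"wx":0,"wy":0,"wz":0.91,"jaw":0}, s=182
{"tx":0.05,"ty":0.52,"tz":0,"wx":0,"wy":0,"wz":1.08,"jaw":0}, s=184
{"tx":0.05,"ty":0.60,"tz":0,"wx":0,"wy":0,"wz":1.25,"jaw":0}, s=186
{"tx":0.05,"ty":0.68,"tz":0,"wx":0,"wy":0,"wz":1.43,"jaw":0}, s=188
{"tx":0.05,"ty":0.76,"tz":0,"wx":0,"wy":0,"wz":1.60,"jaw":0}, s=190
{"tx":0.05,"ty":0.84,"tz":0,"wx":0,"wy":0,"wz":1.78,"jaw":0}, s=192
{"tx":0.04,"ty":0.92,"tz":0,"wx":0,"wy":0,"wz":1.95,"jaw":0}, s=194
{"tx":0.04,"ty":1.00,"tz":0,"wx":0,"wy":0,"wz":2.12,"jaw":0}, s=196
{"tx":0.03,"ty":1.08,"tz":0,"wx":0,"wy":0,"wz":2.30,"jaw":0}, s=198
{"tx":0.02,"ty":1.16,"tz":0,"wx":0,"wy":0,"wz":2.47,"jaw":0}, s=200
{"tx":0.01,"ty":1.24,"tz":0,"wx":0,"wy":0,"wz":2.64,"jaw":0}, s=202
12.6 [ 648.  -206.9   26.2] -0.216 [ 0.24  1.02  0.01  1.51 -0.02  0.61 -1.53] [-0.1  0.6  0.5]
```

View pics/w5.png

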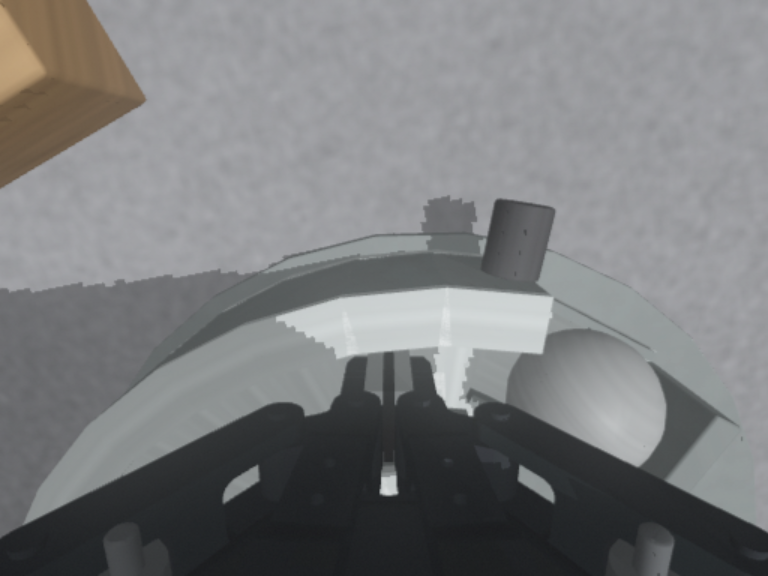

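The ball is at (587,403), seated at the exit against the stop region. I'll raise the fingers out of the slot, turn to the grip yaw (about 50°) above the exit, and measure the ball there.

```bash
python3 -m handwheel '[{"tx":0,"ty":0,"tz":-1.5,"wx":0,"wy":0,"wz":0,"jaw":0},{"tx":0,"ty":0,"tz":-3,"wx":0,"wy":0,"wz":0,"jaw":0},{"tx":0,"ty":0,"tz":-5,"wx":0,"wy":0,"wz":0,"jaw":0},{"tx":-0.4,"ty":2.65,"tz":-6,"wx":0,"wy":0,"wz":-5,"jaw":75},{"tx":-0.4,"ty":2.65,"tz":-6,"wx":0,"wy":0,"wz":-10.4,"jaw":75},{"tx":-0.4,"ty":2.65,"tz":-6,"wx":0,"wy":0,"wz":-10.4,"jaw":75},{"tx":-0.4,"ty":2.65,"tz":-6,"wx":0,"wy":0,"wz":-10.4,"jaw":75},{"tx":-0.4,"ty":2.65,"tz":-6,"wx":0,"wy":0,"wz":-10.4,"jaw":75},{"tx":-0.4,"ty":2.65,"tz":-6,"wx":0,"wy":0,"wz":-10.4,"jaw":75},{"tx":-0.4,"ty":2.65,"tz":-6,"wx":0,"wy":0,"wz":-10.4,"jaw":75},{"tx":-0.4,"ty":2.65,"tz":-6,"wx":0,"wy":0,"wz":-10.4,"jaw":75},{"tx":-0.4,"ty":2.65,"tz":-6,"wx":0,"wy":0,"wz":-10.4,"jaw":75}]'; python3 look.py w6; python3 - <<'E'
from h import *
import pickle
ob=[]
for k in('w5','w6'):
    c,o=pickle.load(open(k+'.pkl','rb'))
    if 'ball_center' in o: ob.append((c,o['ball_center']))
for n in('top','scene'):
    c=snap(n); r=vision.tip_of('ball_center',n)
    for q in r:
        X=atz(c,q['position'],34)[:2]
        if np.hypot(*(X-[624,-270]))<40: ob.append((c,q['position'])); print(n,X.round(1)); break
X,e=tri(ob); print('ball',X.round(1),np.round(e,1))
E
```

```text
clock: 13.8
tcp_pos: [623.7, -269.7, 176.1]
ee_rot: [-3.141, 0.0, 0.873]
force: [-1.0, 0.2, -0.6]
grip_width: 0.88
gripper_force: 0.0
13.8 [ 623.7 -269.7  176.1] [-3.141  0.     0.873] [ 0.49  0.83 -0.3   1.43  0.28  0.92 -0.58] [-1.   0.2 -0.6]
cam [ 668. -217.  318.]
  ball_center [([258.8, 180.3], 0.63, [625.2, -268.0])]
  bend [([81.1, 89.7], 0.65, [546.4, -89.6])]
  exit []
  bin []
  track [([160.1, 174.5], 0.81, [540.3, -199.4])]
  bearing [([165.6, 192.0], 0.87, [533.3, -217.6]), ([157.8, 175.9], 0.49, [539.7, -199.2])]
  catch []
top [ 624.9 -260.4]
scene [ 626.9 -269.3]
ball [ 625.8 -266.4   34.4] [3.2 2.3 2.1 0.9]
```

View pics/w6.png

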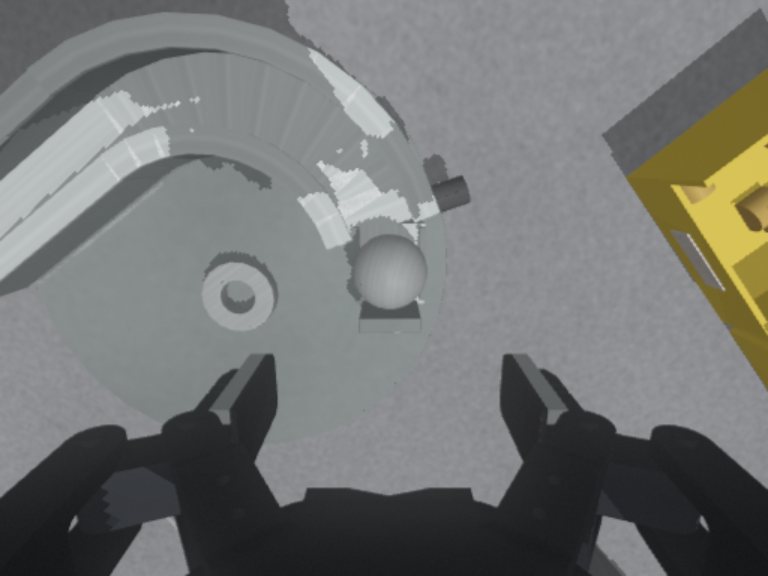

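The picture shows the ball centred between the fingers at (390,271), seated before the end stop at (390,325). Two-view height is 34 mm, which matches home. I'll descend and grip.

```bash
python3 -m handwheel '[{"tx":0.06,"ty":0,"tz":1.8,"wx":0,"wy":0,"wz":0,"jaw":75},{"tx":0.06,"ty":0,"tz":3.5,"wx":0,"wy":0,"wz":0,"jaw":75},{"tx":0.06,"ty":0,"tz":4.6,"wx":0,"wy":0,"wz":0,"jaw":75},{"tx":0.06,"ty":0,"tz":5.3,"wx":0,"wy":0,"wz":0,"jaw":75},{"tx":0.06,"ty":0,"tz":5.8,"wx":0,"wy":0,"wz":0,"jaw":75},{"tx":0.06,"ty":0,"tz":6.2,"wx":0,"wy":0,"wz":0,"jaw":75},{"tx":0.06,"ty":0,"tz":6.45,"wx":0,"wy":0,"wz":0,"jaw":75},{"tx":0.06,"ty":0,"tz":6.45,"wx":0,"wy":0,"wz":0,"jaw":75}]' && python3 -m handwheel '[{"tx":0,"ty":0,"tz":0,"wx":0,"wy":0,"wz":0,"jaw":60},{"tx":0,"ty":0,"tz":0,"wx":0,"wy":0,"wz":0,"jaw":55},{"tx":0,"ty":0,"tz":0,"wx":0,"wy":0,"wz":0,"jaw":40},{"tx":0,"ty":0,"tz":0,"wx":0,"wy":0,"wz":0,"jaw":40},{"tx":0,"ty":0,"tz":0,"wx":0,"wy":0,"wz":0,"jaw":40},{"tx":0,"ty":0,"tz":0,"wx":0,"wy":0,"wz":0,"jaw":40}]' 50
```

```text
clock: 15.15
tcp_pos: [625.0, -268.4, 14.9]
ee_rot: [3.141, 0.0, 0.873]
force: [-0.6, 0.3, 0.4]
grip_width: 0.874
gripper_force: 0.0
clock: 15.75
tcp_pos: [625.7, -268.7, 16.1]
ee_rot: [3.14, -0.001, 0.873]
force: [-0.7, 0.0, 5.8]
grip_width: 0.561
gripper_force: 50.8
```

```bash
python3 -m handwheel '[{"tx":0,"ty":0,"tz":-0.2,"wx":0,"wy":0,"wz":0,"jaw":40},{"tx":0,"ty":0,"tz":-0.5,"wx":0,"wy":0,"wz":0,"jaw":40},{"tx":0,"ty":0,"tz":-1,"wx":0,"wy":0,"wz":0,"jaw":40},{"tx":0,"ty":0,"tz":-1.6,"wx":0,"wy":0,"wz":0,"jaw":40},{"tx":0,"ty":0,"tz":-2.4,"wx":0,"wy":0,"wz":0,"jaw":40},{"tx":0,"ty":0,"tz":-3.4,"wx":0,"wy":0,"wz":0,"jaw":40},{"tx":0,"ty":0,"tz":-4.4,"wx":0,"wy":0,"wz":0,"jaw":40},{"tx":0,"ty":0,"tz":-5.4,"wx":0,"wy":0,"wz":0,"jaw":40},{"tx":0,"ty":0,"tz":-6,"wx":0,"wy":0,"wz":0,"jaw":40},{"tx":0,"ty":0,"tz":-6,"wx":0,"wy":0,"wz":0,"jaw":40}]'; python3 look.py w7|head -5; python3 - <<'E'
from h import *
for n in('top','scene'):
    c=snap(n)
    r=vision.regions_of('bin',n)
    print(n,[(np.round(q['box']).tolist(),round(q['confidence'],2)) for q in r[:2]])
    r=vision.tip_of('bin',n); print([(atz(c,q['position'],0)[:2].round(1),round(q['confidence'],2)) for q in r])
    hsv=cv2.cvtColor(np.array(c['color']),cv2.COLOR_RGB2HSV)
    # dark floor of the bin
    b=vision.regions_of('bin',n)
    if b:
        m=(np.array(b[0]['mask'])).astype(np.uint8)
        d=(m>0)&(hsv[...,2]<60)
        k=cv2.minAreaRect(np.argwhere(d)[:,::-1].astype(np.float32)); P=cv2.boxPoints(k)
        print('floor corners',[atz(c,p,4)[:2].round(0).tolist() for p in P],atz(c,k[0],4)[:2].round(1))
E
```

```text
clock: 16.75
tcp_pos: [626.7, -268.8, 168.2]
ee_rot: [3.136, -0.002, 0.873]
force: [0.1, 0.1, -6.0]
grip_width: 0.559
gripper_force: 52.8
16.75 [ 626.7 -268.8  168.2] [ 3.136e+00 -2.000e-03  8.730e-01] [ 0.49  0.84 -0.3   1.44  0.28  0.9  -0.59] [ 0.1  0.1 -6. ]
cam [ 670. -216.  310.]
  ball_center [([257.0, 262.4], 0.76, [572.6, -331.6])]
  bend [([77.5, 93.7], 0.84, [548.3, -92.9])]
  exit [([257.3, 187.8], 0.88, [623.8, -271.4])]
top [([157.0, 160.0, 233.0, 238.0], 0.76)]
[(array([522. , 199.1]), 0.6)]
floor corners [[584.0, 304.0], [628.0, 133.0], [461.0, 90.0], [419.0, 257.0]] [521.7 195.9]
scene [([275.0, 187.0, 342.0, 258.0], 0.63)]
[(array([525.5, 196.2]), 0.89)]
floor corners [[598.0, 123.0], [457.0, 85.0], [414.0, 264.0], [554.0, 290.0]] [508.  192.1]
```

View pics/w7.png

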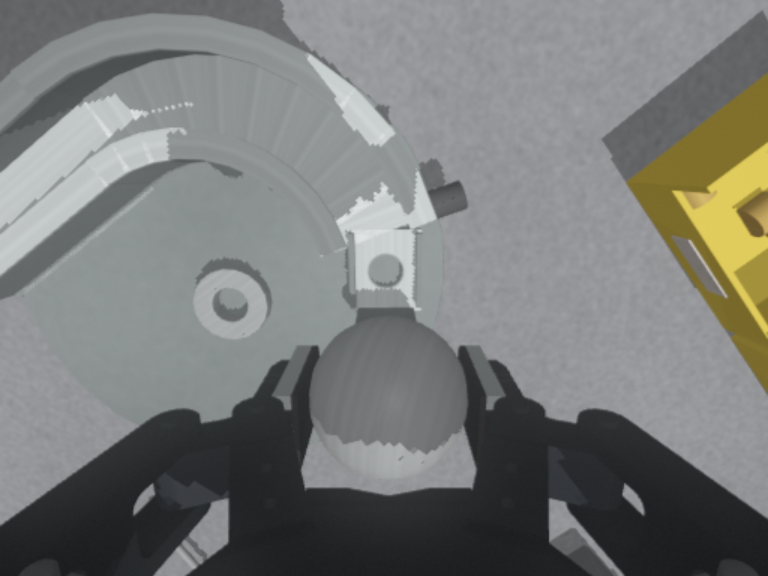

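The ball is held between the pads at (388,395) and the hole at (385,268) is empty. The bin centre is about (522,197) with a yaw of about 14°. I'll carry the ball over.

```bash
python3 -m handwheel '[{"tx":0.5,"ty":-0.6,"tz":-0.3,"wx":0,"wy":0,"wz":-0.4,"jaw":40},{"tx":1.2,"ty":-1.5,"tz":-0.5,"wx":0,"wy":0,"wz":-0.9,"jaw":40},{"tx":2.0,"ty":-2.6,"tz":-0.5,"wx":0,"wy":0,"wz":-1.5,"jaw":40},{"tx":2.9,"ty":-3.8,"tz":-0.5,"wx":0,"wy":0,"wz":-2.2,"jaw":40},{"tx":3.8,"ty":-5,"tz":-0.5,"wx":0,"wy":0,"wz":-3,"jaw":40},{"tx":4.7,"ty":-6.2,"tz":-0.5,"wx":0,"wy":0,"wz":-3.7,"jaw":40},{"tx":5.7,"ty":-7.4,"tz":-0.5,"wx":0,"wy":0,"wz":-4.4,"jaw":40},{"tx":6.6,"ty":-8.7,"tz":-0.5,"wx":0,"wy":0,"wz":-5.1,"jaw":40},{"tx":7.5,"ty":-9.9,"tz":-0.5,"wx":0,"wy":0,"wz":-5.8,"jaw":40},{"tx":8.5,"ty":-11.1,"tz":-0.5,"wx":0,"wy":0,"wz":-6.6,"jaw":40},{"tx":9.4,"ty":-12.3,"tz":-0.5,"wx":0,"wy":0,"wz":-7.3,"jaw":40},{"tx":10.2,"ty":-13.4,"tz":-0.5,"wx":0,"wy":0,"wz":-8,"jaw":40},{"tx":10.9,"ty":-14.3,"tz":-0.5,"wx":0,"wy":0,"wz":-8.5,"jaw":40},{"tx":11.4,"ty":-14.9,"tz":-0.5,"wx":0,"wy":0,"wz":-8.8,"jaw":40},{"tx":11.6,"ty":-15.2,"tz":-0.5,"wx":0,"wy":0,"wz":-9,"jaw":40},{"tx":11.6,"ty":-15.2,"tz":-0.5,"wx":0,"wy":0,"wz":-9,"jaw":40},{"tx":11.6,"ty":-15.2,"tz":-0.5,"wx":0,"wy":0,"wz":-9,"jaw":40}]'; python3 look.py w8|head -6
```

```text
clock: 19.2
tcp_pos: [520.6, 196.2, 177.3]
ee_rot: [-3.141, 0.002, 1.813]
force: [-0.6, -0.7, -7.2]
grip_width: 0.561
gripper_force: 53.2
19.2 [520.6 196.2 177.3] [-3.141e+00  2.000e-03  1.813e+00] [-0.16  0.71 -0.49  1.82  0.47  0.73 -0.66] [-0.6 -0.7 -7.2]
cam [504. 263. 319.]
  ball_center [([256.9, 263.5], 0.88, [540.2, 108.2]), ([287.2, 334.4], 0.6, [596.0, 27.6]), ([104.4, 291.0], 0.51, [384.8, 35.1])]
  bend []
  exit []
  bin []
```

View pics/w8.png

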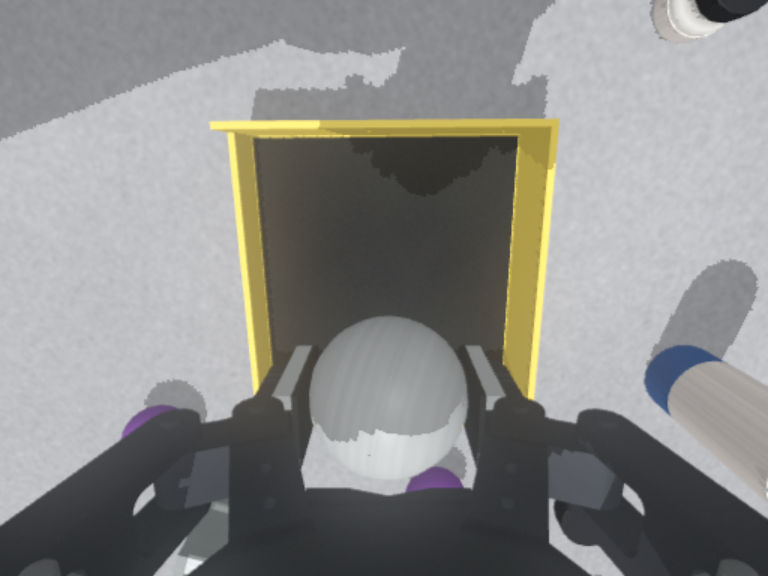

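Bin and gripper are aligned and the ball is centred across the bin, so I'll lower it.

```bash
python3 -m handwheel '[{"tx":0,"ty":0,"tz":0.5,"wx":0,"wy":0,"wz":0,"jaw":40},{"tx":0,"ty":0,"tz":1.3,"wx":0,"wy":0,"wz":0,"jaw":40},{"tx":0,"ty":0,"tz":2.2,"wx":0,"wy":0,"wz":0,"jaw":40},{"tx":0,"ty":0,"tz":3.2,"wx":0,"wy":0,"wz":0,"jaw":40},{"tx":0,"ty":0,"tz":4.2,"wx":0,"wy":0,"wz":0,"jaw":40},{"tx":0,"ty":0,"tz":5.1,"wx":0,"wy":0,"wz":0,"jaw":40},{"tx":0,"ty":0,"tz":5.8,"wx":0,"wy":0,"wz":0,"jaw":40},{"tx":0,"ty":0,"tz":6.2,"wx":0,"wy":0,"wz":0,"jaw":40},{"tx":0,"ty":0,"tz":6.4,"wx":0,"wy":0,"wz":0,"jaw":40},{"tx":0,"ty":0,"tz":6.5,"wx":0,"wy":0,"wz":0,"jaw":40},{"tx":0,"ty":0,"tz":6.5,"wx":0,"wy":0,"wz":0,"jaw":40}]'; python3 -m handwheel '[{"tx":0,"ty":0,"tz":0.04,"wx":0,"wy":0,"wz":0,"jaw":40},{"tx":0,"ty":0,"tz":0.08,"wx":0,"wy":0,"wz":0,"jaw":40},{"tx":0,"ty":0,"tz":0.08,"wx":0,"wy":0,"wz":0,"jaw":40}]'
```

```text
clock: 20.65
tcp_pos: [520.5, 198.3, 15.1]
ee_rot: [3.141, -0.0, 1.815]
force: [-0.1, 0.4, -5.2]
grip_width: 0.555
gripper_force: 53.2
clock: 20.95
tcp_pos: [520.3, 198.1, 13.2]
ee_rot: [3.141, -0.0, 1.815]
force: [0.5, -0.4, -6.2]
grip_width: 0.556
gripper_force: 53.2
```

```bash
python3 -m handwheel '[{"tx":0,"ty":0,"tz":0.04,"wx":0,"wy":0,"wz":0,"jaw":40},{"tx":0,"ty":0,"tz":0.08,"wx":0,"wy":0,"wz":0,"jaw":40},{"tx":0,"ty":0,"tz":0.08,"wx":0,"wy":0,"wz":0,"jaw":40}]'; python3 -m handwheel '[{"tx":0,"ty":0,"tz":0.04,"wx":0,"wy":0,"wz":0,"jaw":40},{"tx":0,"ty":0,"tz":0.04,"wx":0,"wy":0,"wz":0,"jaw":40}]'
```

```text
clock: 21.25
tcp_pos: [520.4, 198.1, 11.4]
ee_rot: [3.141, 0.0, 1.815]
force: [-0.6, -0.3, 0.2]
grip_width: 0.557
gripper_force: 54.0
clock: 21.45
tcp_pos: [520.3, 198.2, 11.2]
ee_rot: [3.14, 0.0, 1.815]
force: [-2.8, -1.3, 8.1]
grip_width: 0.557
gripper_force: 54.8
```

The ball is on the floor: the force reading went from -6 N to +8 N. I'll relieve the preload and release gently.

```bash
python3 -m handwheel '[{"tx":0,"ty":0,"tz":-0.04,"wx":0,"wy":0,"wz":0,"jaw":40},{"tx":0,"ty":0,"tz":-0.04,"wx":0,"wy":0,"wz":0,"jaw":46},{"tx":0,"ty":0,"tz":-0.04,"wx":0,"wy":0,"wz":0,"jaw":48},{"tx":0,"ty":0,"tz":-0.04,"wx":0,"wy":0,"wz":0,"jaw":50},{"tx":0,"ty":0,"tz":-0.04,"wx":0,"wy":0,"wz":0,"jaw":52},{"tx":0,"ty":0,"tz":-0.04,"wx":0,"wy":0,"wz":0,"jaw":55},{"tx":0,"ty":0,"tz":-0.04,"wx":0,"wy":0,"wz":0,"jaw":59},{"tx":0,"ty":0,"tz":-0.04,"wx":0,"wy":0,"wz":0,"jaw":64},{"tx":0,"ty":0,"tz":-0.04,"wx":0,"wy":0,"wz":0,"jaw":70},{"tx":0,"ty":0,"tz":-0.04,"wx":0,"wy":0,"wz":0,"jaw":76},{"tx":0,"ty":0,"tz":-0.04,"wx":0,"wy":0,"wz":0,"jaw":76}]'; python3 -m handwheel '[{"tx":0,"ty":0,"tz":-0.5,"wx":0,"wy":0,"wz":0,"jaw":76},{"tx":0,"ty":0,"tz":-1.2,"wx":0,"wy":0,"wz":0,"jaw":76},{"tx":0,"ty":0,"tz":-2.2,"wx":0,"wy":0,"wz":0,"jaw":76},{"tx":0,"ty":0,"tz":-3.5,"wx":0,"wy":0,"wz":0,"jaw":76},{"tx":0,"ty":0,"tz":-5,"wx":0,"wy":0,"wz":0,"jaw":76},{"tx":0,"ty":0,"tz":-6.5,"wx":0,"wy":0,"wz":0,"jaw":76},{"tx":0,"ty":0,"tz":-7.5,"wx":0,"wy":0,"wz":0,"jaw":76},{"tx":0,"ty":0,"tz":-7.5,"wx":0,"wy":0,"wz":0,"jaw":76},{"tx":0,"ty":0,"tz":-7.5,"wx":0,"wy":0,"wz":0,"jaw":76}]'; cat > chk.py <<'E'
from h import *
for i in range(6):
    c=snap('wrist'); r=vision.tip_of('ball_center','wrist'); print([(atz(c,q['position'],29)[:2].round(1).tolist(),round(q['confidence'],2)) for q in r[:3]])
cv2.imwrite('pics/w9.png',cv2.resize(np.array(c['color'])[:,:,::-1],(768,576)))
E
python3 chk.py
```

```text
clock: 22.55
tcp_pos: [520.1, 198.0, 10.9]
ee_rot: [3.142, 0.0, 1.815]
force: [0.1, -0.4, 0.2]
grip_width: 0.887
gripper_force: 0.0
clock: 23.45
tcp_pos: [520.2, 197.8, 199.3]
ee_rot: [3.14, 0.0, 1.815]
force: [-0.2, 0.1, -0.3]
grip_width: 0.891
gripper_force: 0.0
[([519.6, 196.5], 0.95), ([604.2, 18.5], 0.94), ([382.6, 30.2], 0.61)]
[([382.6, 30.6], 0.85), ([597.6, 22.7], 0.68), ([518.7, 198.7], 0.57)]
[([516.8, 196.5], 0.96), ([599.7, 22.3], 0.79), ([378.3, 24.9], 0.67)]
[([602.4, 22.8], 0.95), ([381.6, 32.1], 0.82)]
[([600.2, 19.0], 0.88), ([377.7, 28.2], 0.66), ([518.7, 195.4], 0.59)]
[([521.3, 199.9], 0.66), ([600.6, 19.8], 0.56)]
```

View pics/w9.png

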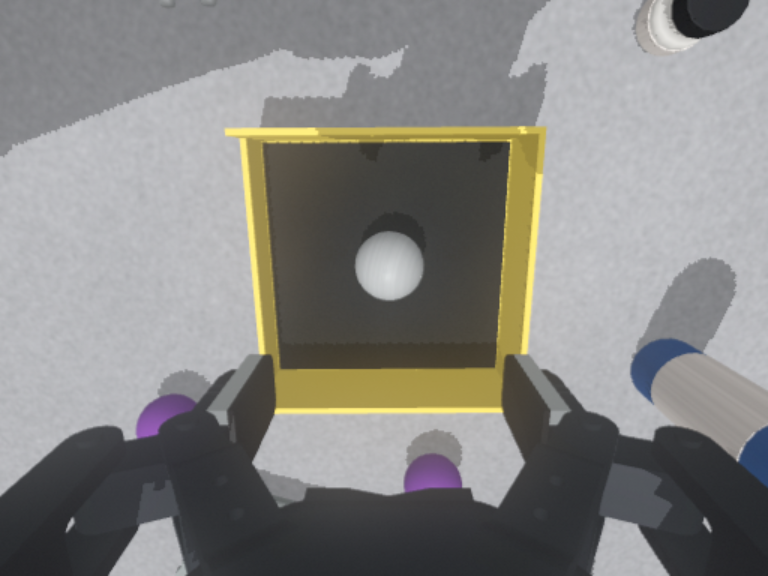

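The ball lies still in the middle of the bin at (389,265), and the gripper is clear above it.

```bash
python3 -c "
from cell import workorder; print(workorder.hand_in())"
```

```text
the job is handed in; nothing more can be done
None
```

I pushed the ball past the catch into the dimple, lifted it out and lowered it to the floor of the yellow bin, where the last picture showed it released and lying still, and then handed the job in at about 24 s; no verdict was returned.

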